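# Clamp a book in the finishing press

## Robot

A 6-joint arm with a two-finger parallel gripper is mounted at the origin on the work surface. World frame = base frame: x ahead of the robot, y to its left, z up, the work surface at z = 0. Lengths are in m, angles in rad, forces in N, time in s.
With the tool pointing down it reaches from about 0.35 to 0.85 m from the base axis. Payload 8.1 kg.
Tool frame: the origin (TCP) lies at the very end of the fingers, on their centre line; the grasp point (between the pads) lies 19 mm behind it; z points along the fingers, y is the line along which they close (so a half turn about z gives the same grasp; the last joint's range is limited). The gripper opens to 93 mm and grips with 3 to 60 N. Pads are 15 mm wide; open, the fingers measure 128 mm over their backs; the gripper's body (75 mm by 188 mm) begins 65 mm behind the grasp point.
Start: joints at [1.075, 0.13, 1.488, -0, 1.523, -0.085], TCP at [0.24, 0.55, 0.219] pointing down, gripper open.
Joint ranges: [-2.96, 2.96], [-0.89, 2.26], [0.02, 2.5], [-1.34, 4.48], [0, 2.73], [-2.66, 2.66]. Speed limits (rad/s): [2.39, 2.39, 2.79, 3.14, 3.14, 3.14].

## Interface

Orientations are given as a rotation vector (axis times angle).
In Python, from plant import robot gives the robot as it stands. The module is installed in compiled form; this text tells all that it offers.
- The arm moves only by the tool play_rows, never from a script. Its argument "increments" is text: rows parted by semicolons, each of 5 numbers parted by spaces: the shift along the tool's x, y, z in mm, then the turn about the tool's z in degrees, then the closure, from -1 (fully open) to 1 (shut). In form: dx dy dz yaw claw; .... A call has 1 to 20 rows; each row is the pose to reach, as a shift and turn from the pose commanded when the call began, along the tool's axes at that moment; what a row does not reach only later rows make up. A row lasts 1/10 s, in which the tool goes at most 50 mm and 8.59 degrees, less where a joint would pass 70% of its speed; a pose out of reach is approached as far as the arm can. A call with a gripper value outside its range is refused whole. The fingers move at their own pace and stop on an object; "force" is the grip in N (left out, the last holds). Time passes only in rows, so rows that repeat a pose let the fingers close. It gives the time, the measured TCP pose, the force, the opening and the grip force at its end, in the units of the state.
- robot.read_state(): the state, without advancing time (a new reading comes with each control period).
- robot.read_camera(name): name is "side" or "top" or "wrist"; returns the picture (420x560x3 uint8, blue, green, red); there is no depth.
- robot.calibration(name): a dict with "vertical_fov" (degrees; the focal length in pixels is half the picture's height over the tangent of half this angle, whatever the lens; pixels are square), "cx", "cy" (the principal point, pixels), "rvec" (rotation vector, rad) and "tvec" (3), from world to camera coordinates, as OpenCV has them. Camera axes: x right, y down, z forward; pixel columns grow to the right and rows downward; lengths in m; the calibration is good to about 2 mm. A picture is of the moment at which its call begins: read the wrist's pose just before it. calibration takes no time and is no camera call; for the wrist camera it gives the pose at the moment of the call.
- robot.close_job(): hands the job in; it is judged then, once.
Trained networks look in the newest picture that a camera, given by its name, has taken for a name from the list of things; names that differ only in an ending like _2 or _b are one class to them, and where a whole thing is asked for, a point or a joint stands for the part that bears it (a point fixed in the world has none). Each returns a list of dicts, best first, with "conf" (0 to 1); they miss things now and then, are a little off and sometimes report something else, mostly with a low value. They report only what shows in the picture. A call takes as long as a camera call. They do not tell look-alikes from the thing itself.
- robot.recognise(camera, query): "centre" ([x, y, z] in m, in world coordinates, good to about 4 mm: the middle of the surface that is visible of it).
- robot.regions_of(camera, query): "pixels" (420x560 bool, what is visible of it).
- robot.landmark_of(camera, query): "centre" ([x, y, z] in m, in world coordinates, good to about 4 mm: a listed point, or the origin of a listed thing).
The state is a dict: "t": time; "q": joint angles; "dq": joint speeds; "joint_torque": joint torques, N m; "tool_pos": TCP position; "orientation": TCP orientation; "force": force on the tool from outside, world axes, zero at the start; "wrist_torque": the same for the moment, N m; "opening": finger opening in m; "gripper_force": force on a finger pad.
Only numpy, scipy, OpenCV 4.12 (cv2) and the standard library are available. Lean on these libraries where they do the work, as an engineer would, in place of code of your own. Each camera call takes 0.05 s, during which the arm holds its last target. There are 200 camera calls.

## Task

The book's spine is to be worked on in the blue-grey finishing press: lay the heavy aluminium riser block flat on the bed between the open jaws, lengthwise along them and centred, and stand the book on it, spine up as it stands now. Only then lift the red-knobbed lever out of its parked position, swing it round and let it down fully into the notch marked with the green disc, so that the jaws close on both. Leave the other things on the bench alone.

Things in the scene. Friction and masses are not known exactly. Their poses are not given: they have to be found in the camera images.
- press: Blue-grey bench finishing press, fixed, 248 mm (x) by 360 mm (y). Origin on the table under the middle of the jaw space; x points from the moving (near) to the fixed (far) jaw, y along the jaws towards the lever, z up. Bed top 12 mm above the table; jaws 130 mm long in y, centred on y = 0, tops 64 mm above the table; the ends of the jaw space are open. The fixed jaw's face is at x = +47 mm.
- bed_center (a point): Point on the bed's top midway between the open jaws (x = 0, y = 0, z = 12 mm in the press frame). The moving jaw's wooden face is at about x = -47 mm with the lever parked (4 mm either way). It is spring-backed (8 N, then 60 N/m); the lever drives it to the fixed jaw, pushing along what stands on the bed. Every notch closes it on a 38 mm wide pack.
- riser_mid (a point): Centre of the riser block, a loose bare aluminium bar 150 mm (its x) by 38 mm (y) by 28 mm high, about 0.43 kg, lying on the table; the point is 14 mm above its underside. Axes along its edges.
- book_mid (a point): Centre of the loose navy cloth book, standing with its spine up and its fore-edge down: 150 mm long (its x), 38 mm thick (y), 80 mm high, about 0.3 kg; the point is 40 mm above its underside. Either way round is fine. On the riser in the press its centre is 80 mm above the table.
- lever_ball (a point): Centre of the lever's red ball knob, 32 mm diameter, the part to hold. It stands on an 11 mm thick stem at the end of the horizontal lever arm, 136 mm from the pivot axis; 96 mm above the table when the lever is down in a notch or parked.
- lever_pivot (a point): Point on the vertical axis about which the lever swings, at the height (50 mm) of the arm. It is also the hinge about which the arm lifts. In the press frame it lies at x = 15, y = 115 mm.
- lever_pointer (a point): Point on the axis of the lever arm (12 mm round steel bar), 113 mm from the pivot; when the lever is in the marked notch it is right over the green disc.
- lever_swing (a joint): Lever angle about the vertical axis, rad. Parked, jaws open: -0.05 to 0.05; at 0 the arm points to the press's +y turned 0.65 rad towards -x. Grows clockwise seen from above (towards the press's +x, closing the jaws). Notches at 0.75, 1.025 and 1.30; stop at 1.40. A notch is 19 mm wide for the 12 mm arm, 95 mm from the pivot. Up to 10 N at the knob; it springs back if let go outside a notch.
- lever_lift (a joint): Angle by which the arm is raised, rad: 0 when down in a notch or in the wide parking gap, at most 0.40. The gate's teeth rise 12 mm above the lowered arm's underside: below about 0.13 they block it; resting on top of them it reads 0.10 to 0.13. Its weight and a light spring push it down (2 to 3 N at the knob).
- tab_green: Bright green flat disc, 22 mm diameter, 3 mm thick, fixed to the grey quadrant 113 mm from the lever pivot, just outside one of the three notches: the marked one. The other two notches have white discs. Origin at the centre of its underside, 40 mm above the table.
- bone_folder: Bystander: cream flat bone folder 150 x 20 x 6 mm, lying loose on the table.
- weight: Bystander: dark steel weight 100 x 60 x 50 mm, 2 kg, standing loose on the table.
- awl: Bystander: red-handled awl 170 mm long, lying loose.
- glue_jar: Bystander: glue jar, 66 mm diameter, 100 mm high, standing loose.
- glue_brush: Bystander: wooden glue brush 200 mm long, lying loose.
There are look-alikes about, which are no part of the job. Several things look just like the part that bears book_mid: the one meant starts farthest from the robot's base.

How it is judged:
On the way, in this order (a step that is already met when the one before it is completed fails the run):
1. the riser lies flat on the press bed between the open jaws, released, the lever still parked (z of riser_mid in the frame of press between 0.02 and 0.032 m and y of riser_mid in the frame of press between -0.03 and 0.03 m and angle between the x axis of riser_mid and the y axis of press, either way round below 0.2 rad and angle between riser_mid's own z axis and vertical below 0.1 rad and x of riser_mid in the frame of press between -0.031 and 0.031 m and contact force between the fingers and riser below 0.1 N and value of joint lever_swing below 0.3 rad), for 0.2 s.
2. the book stands spine up on the riser between the open jaws, released, the lever still parked (z of riser_mid in the frame of press between 0.02 and 0.032 m and y of riser_mid in the frame of press between -0.03 and 0.03 m and angle between the x axis of each of riser_mid, book_mid and the y axis of press, either way round below 0.2 rad and angle between riser_mid's own z axis and vertical below 0.1 rad and z of book_mid in the frame of press between 0.073 and 0.087 m and y of book_mid in the frame of press between -0.03 and 0.03 m and angle between book_mid's own z axis and vertical below 0.12 rad and x of book_mid in the frame of press between -0.031 and 0.031 m and contact force between the fingers and book below 0.1 N and value of joint lever_swing below 0.3 rad), for 0.2 s.
3. the lever is down in the notch with the green disc (horizontal distance between lever_pointer and tab_green below 0.012 m and value of joint lever_lift below 0.05 rad), for 0.2 s.
At the end, for the whole second after the job is handed in: Lever down in the green-disc notch (pointer within 12 mm of the disc from above, raised under 0.05 rad). Riser flat on the bed, book spine up on it, both along the jaws within 0.2 rad and 30 mm of centre lengthwise, closed against the fixed jaw (centres 19 to 37 mm towards it), released (all of step 3 and z of riser_mid in the frame of press between 0.02 and 0.032 m and y of riser_mid in the frame of press between -0.03 and 0.03 m and angle between the x axis of each of riser_mid, book_mid and the y axis of press, either way round below 0.2 rad and angle between riser_mid's own z axis and vertical below 0.1 rad and z of book_mid in the frame of press between 0.073 and 0.087 m and y of book_mid in the frame of press between -0.03 and 0.03 m and angle between book_mid's own z axis and vertical below 0.12 rad and x of riser_mid in the frame of press between 0.019 and 0.037 m and x of book_mid in the frame of press between 0.019 and 0.037 m and velocity of joint lever_swing below 0.05 rad/s); the robot touches nothing.
It fails at once if the weight is moved by more than 30 mm (distance of weight from where it was at the start of the episode above 0.03 m).
It fails at once if the bone folder is moved by more than 30 mm (distance of bone_folder from where it was at the start of the episode above 0.03 m).
It fails at once if the awl is moved by more than 30 mm (distance of awl from where it was at the start of the episode above 0.03 m).
It fails at once if the glue jar is moved by more than 30 mm (distance of glue_jar from where it was at the start of the episode above 0.03 m).
It fails at once if the glue brush is moved by more than 30 mm (distance of glue_brush from where it was at the start of the episode above 0.03 m).
It also fails if it takes over 72 s, if anything falls off the work surface, if the arm or the gripper's body presses on something with over 40 N, if the wrist force passes 120 N, or if a joint passes its speed limit or range.

## Working session

There is one attempt and no reset: what is moved stays moved. The work goes in short steps, Python scripts to look and compute and a tool call to move; the robot and the scene stay as the last step left them, time stands still between calls to the robot, and variables do not carry over. Pictures are saved under pics/ and viewed, at most 10 in all, crops included, and the job is handed in when it is done.

Besides the shell and the picture viewer there is one more tool, called after "Emit:" by a JSON object that holds its "name" and its "arguments". play_rows: Moves the arm, as the interface text tells. Its arguments: {"type":"object","properties":{"increments":{"type":"string"},"force":{"type":"number"}},"required":["increments"]}

```bash
mkdir -p pics; cat > h.py <<'E'
import numpy as np, cv2
from plant import robot
from scipy.spatial.transform import Rotation as R
def cam(n):
    c=robot.calibration(n); f=210/np.tan(np.radians(c["vertical_fov"])/2)
    K=np.array([[f,0,c["cx"]],[0,f,c["cy"]],[0,0,1.]])
    return K,R.from_rotvec(np.ravel(c["rvec"])).as_matrix(),np.ravel(c["tvec"])
def ray(n,u,v,z):
    K,Rm,t=cam(n); C=-Rm.T@t; d=Rm.T@np.linalg.inv(K)@np.array([u,v,1.])
    return C+d*(z-C[2])/d[2]
def proj(n,p):
    K,Rm,t=cam(n); q=K@(Rm@np.asarray(p)+t); return q[:2]/q[2]
E
python3 - <<'E'
from h import *
np.set_printoptions(precision=3,suppress=True)
for n in("top","side"):
    im=robot.read_camera(n); cv2.imwrite(f"pics/{n}0.png",im)
    for q in["press","bed_center","riser_mid","book_mid","lever_ball","lever_pivot","lever_pointer","tab_green"]:
        print(n,q,[(np.array(d["centre"]).round(3).tolist(),round(d["conf"],2),proj(n,d["centre"]).round().tolist()) for d in robot.landmark_of(n,q)])
print(robot.read_state())
E
```

```text
top press [([0.508, -0.019, -0.003], 0.67, [287.0, 186.0])]
top bed_center [([0.503, -0.017, 0.01], 0.66, [286.0, 187.0])]
top riser_mid [([0.445, -0.329, 0.015], 0.76, [393.0, 209.0])]
top book_mid [([0.6, -0.224, 0.038], 0.81, [360.0, 154.0]), ([0.165, -0.297, 0.042], 0.64, [383.0, 308.0])]
top lever_ball [([0.444, 0.209, 0.1], 0.52, [202.0, 204.0])]
top lever_pivot [([0.521, 0.098, 0.052], 0.96, [246.0, 178.0]), ([0.456, 0.19, 0.049], 0.61, [213.0, 201.0]), ([0.404, -0.212, 0.003], 0.23, [352.0, 222.0])]
top lever_pointer [([0.459, 0.19, 0.051], 0.49, [213.0, 200.0])]
top tab_green [([0.534, 0.208, 0.04], 0.61, [208.0, 173.0]), ([0.311, -0.478, 0.002], 0.46, [442.0, 256.0]), ([0.511, -0.022, -0.002], 0.28, [288.0, 185.0]), ([0.522, 0.102, 0.05], 0.28, [244.0, 178.0])]
side press [([0.504, -0.017, -0.0], 0.74, [286.0, 235.0])]
side bed_center [([0.503, -0.016, 0.016], 0.67, [286.0, 231.0])]
side riser_mid [([0.443, -0.332, 0.014], 0.83, [190.0, 265.0]), ([0.505, -0.017, 0.001], 0.27, [286.0, 235.0])]
side book_mid [([0.169, -0.296, 0.035], 0.64, [153.0, 213.0]), ([0.6, -0.221, 0.037], 0.6, [253.0, 270.0])]
side lever_ball [([0.444, 0.208, 0.097], 0.48, [326.0, 177.0])]
side lever_pivot [([0.522, 0.102, 0.049], 0.65, [319.0, 211.0])]
side lever_pointer [([0.46, 0.19, 0.049], 0.71, [324.0, 193.0])]
side tab_green []
{'t': 0.9, 'q': array([ 1.075,  0.13 ,  1.488, -0.   ,  1.523, -0.085]), 'dq': array([ 0.001, -0.   ,  0.002, -0.001,  0.001,  0.001]), 'joint_torque': array([  0.001, -55.975, -49.207,   0.077,   0.023,   0.   ]), 'tool_pos': array([0.24 , 0.55 , 0.219]), 'orientation': array([0.641, 3.076, 0.   ]), 'force': array([ 0.064, -0.243, -0.108]), 'wrist_torque': array([-0.01 , -0.017,  0.017]), 'gripper_force': 0.0, 'opening': 0.09290315662721979}
```

```bash
python3 - <<'E'
from h import *
im=cv2.imread("pics/top0.png"); cv2.imwrite("pics/topc.png",cv2.resize(im[90:370,140:500],(771,600),interpolation=cv2.INTER_CUBIC))
for q in["riser_mid","book_mid"]:
  for d in robot.regions_of("top",q):
    m=d["pixels"].astype(np.uint8); ys,xs=np.where(m); print(q,d["conf"],m.sum(),xs.mean(),ys.mean(),cv2.minAreaRect(np.c_[xs,ys].astype(np.float32)))
K,Rm,t=cam("top");print(K,-Rm.T@t,Rm)
K,Rm,t=cam("side");print(-Rm.T@t,Rm)
E
```

```text
riser_mid 0.62 760 394.1078947368421 209.36315789473684 ((393.9500427246094, 209.65000915527344), (15.495158195495605, 51.2288932800293), 18.43494987487793)
book_mid 0.65 1255 383.14980079681277 307.62629482071713 ((382.9970397949219, 307.70709228515625), (23.46154022216797, 57.15385437011719), 22.61986541748047)
book_mid 0.19 256 214.31640625 197.9609375 ((219.00003051757812, 196.00003051757812), (10.733126640319824, 49.19349670410156), 63.43495178222656)
[[385.05012196   0.         286.80286419]
 [  0.         385.05012196 208.42172011]
 [  0.           0.           1.        ]] [ 0.4030815  -0.02397138  1.1340565 ] [[ 0.02171375 -0.99975885 -0.00327865]
 [-0.99922424 -0.02159414 -0.03293337]
 [ 0.03285463  0.00399121 -0.99945217]]
[ 1.509003   -0.89104288  1.01849911] [[ 0.64371407  0.76518704 -0.0109991 ]
 [ 0.42878097 -0.37254265 -0.82301814]
 [-0.63386045  0.52507215 -0.56790859]]
```

View pics/topc.png

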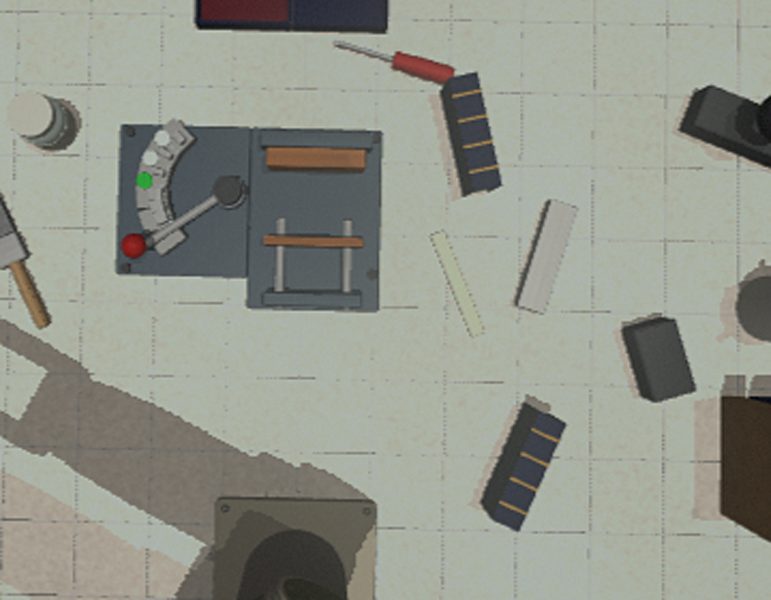

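View pics/side0.png

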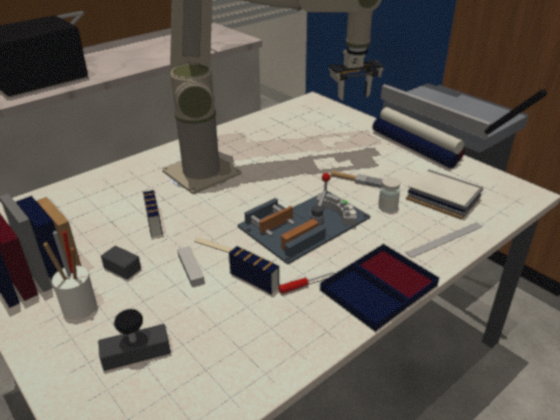

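Book candidates in top0.png are A at about (360,154), world (0.60,-0.22), r = 0.64 m, and B at (383,308), world (0.17,-0.30), r = 0.34 m. A is farther from the base, so A is the one meant. The green disc is at (208,173), the first notch (swing 0.75). I'll confirm A in a crop and measure the poses.

```bash
python3 - <<'E'
from h import *
im=cv2.imread("pics/top0.png"); 
cv2.imwrite("pics/bookc.png",cv2.resize(im[110:250,320:440],(514,600),interpolation=cv2.INTER_CUBIC))
# side book row distance at table level
print("row",ray("side",30,300,0),ray("side",75,270,0))
for q in["riser_mid","book_mid","press"]:
 for n in("side","top"):
  robot.read_camera(n)
  for d in robot.regions_of(n,q):
    m=d["pixels"].astype(np.uint8); ys,xs=np.where(m); print(q,n,round(d["conf"],2),m.sum(),xs.mean().round(1),ys.mean().round(1))
def seg(mask,z,name):
    k,l,s,c=cv2.connectedComponentsWithStats(mask.astype(np.uint8)); i=1+np.argmax(s[1:,4]); m=l==i
    ys,xs=np.where(m); P=np.array([ray("top",u,v,z)[:2] for u,v in zip(xs,ys)])
    r=cv2.minAreaRect((P*1000).astype(np.float32)); w,V=np.linalg.eigh(np.cov(P.T)); a=V[:,1]
    print(name,len(xs),"mean",P.mean(0),"rect",r,"pca yaw",np.degrees(np.arctan2(a[1],a[0]))%180,np.sqrt(12*w))
hsv=cv2.cvtColor(im,cv2.COLOR_BGR2HSV); Y,X=np.mgrid[:420,:560]
H,S,V=hsv[...,0],hsv[...,1],hsv[...,2]
print("book px",hsv[154,362],hsv[170,366],"side",hsv[145,350],"riser",hsv[209,394],"table",hsv[230,380],"jaws",hsv[164,287],hsv[202,287],hsv[186,287])
box=lambda a,b,c,d:(X>=a)&(X<b)&(Y>=c)&(Y<d)
seg(box(340,380,120,185)&(S>70)&(V>50)&(H>90),.08,"booktop?")
seg(box(340,380,120,185)&(V<90),.04,"bookall")
seg(box(375,415,175,240)&(S<20)&(V>120),.028,"riser?")
seg(box(255,320,155,172)&(H<20)&(S>90),.064,"fixedjaw")
seg(box(255,320,195,210)&(H<20)&(S>90),.064,"movjaw")
E
```

```text
row [ 0.26683871 -0.73243412  0.        ] [ 0.22795518 -0.58920894  0.        ]
riser_mid side 0.93 603 190.4 266.8
riser_mid top 0.57 802 394.5 208.0
book_mid side 0.7 499 152.0 212.1
book_mid side 0.68 1553 252.8 269.3
book_mid side 0.6 161 324.1 185.0
book_mid top 0.93 1232 382.6 307.6
book_mid top 0.68 1116 358.9 152.4
press side 0.68 5246 299.9 224.0
press top 0.64 9248 259.0 188.3
book px [109  38  73] [110  52  74] side [50 12 62] riser [ 27  14 168] table [ 23  20 100] jaws [ 13 123 129] [ 13 128 128] [98 30 94]
booktop? 1 mean [ 0.66121327 -0.22495026] rect ((661.2132568359375, -224.95025634765625), (0.0, 0.0), 0.0) pca yaw nan [nan nan]
bookall 893 mean [ 0.60360347 -0.22162431] rect ((604.3235473632812, -222.40890502929688), (157.6748504638672, 53.41584396362305), 13.558012008666992) pca yaw 12.581299916019134 [0.05278356 0.15703601]
riser? 1945 mean [ 0.45905835 -0.33269184] rect ((450.5234375, -328.81842041015625), (184.60110473632812, 112.20159912109375), 0.8123294115066528) pca yaw 6.565581786241694 [0.10849181 0.1798945 ]<stdin>:14: RuntimeWarning: Degrees of freedom <= 0 for slice
  c *= np.true_divide(1, fact)
  c *= np.true_divide(1, fact)
Traceback (most recent call last):
  File "h.py", line 9, in ray
    K,Rm,t=cam(n); C=-Rm.T@t; d=Rm.T@np.linalg.inv(K)@np.array([u,v,1.])
           ~~~^^^
  File "h.py", line 5, in cam
    c=robot.calibration(n); f=210/np.tan(np.radians(c["vertical_fov"])/2)
ValueError: time passes only in moves, steps and waits
```

View pics/bookc.png

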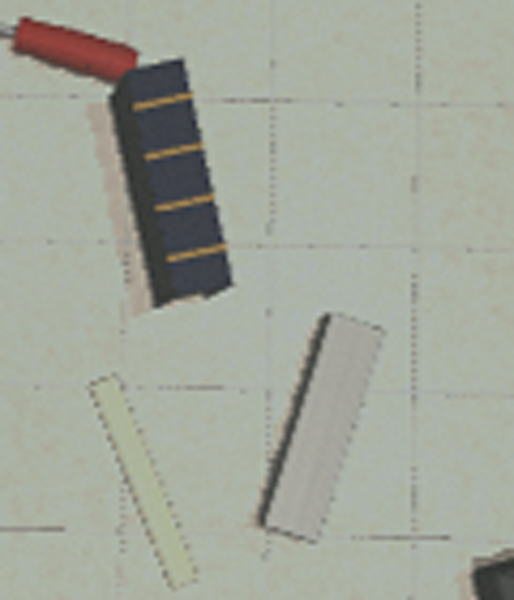

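The crop shows book A upright with gold bands, spine-top centre at crop (179,177), full-image (361.8,151.4). The awl handle almost touches its upper-left end. Riser top centre is at crop (322,427), full-image (395.2,209.7).

```bash
python3 - <<'E'
s=open('h.py').read().replace("def cam(n):","import functools\n@functools.lru_cache\ndef cam(n):")
open('h.py','w').write(s)
E
python3 - <<'E'
from h import *
np.set_printoptions(precision=4,suppress=True)
def yaw(a,b): d=(b-a)[:2]; return np.degrees(np.arctan2(d[1],d[0])),np.linalg.norm(d)
def c(u,v,z): return ray("top",320+(u+.5)/4.286-.5,110+(v+.5)/4.286-.5,z)
q=[c(u,v,.028) for u,v in((328,313),(384,328),(316,543),(262,526))]
print("riser",np.mean(q,0),yaw(q[3],q[0]),yaw(q[2],q[1]),yaw(q[0],q[1]))
L=[c(u,v,.08) for u,v in((133,107),(146,157),(156,208),(167,260))];Rr=[c(u,v,.08) for u,v in((192,96),(202,147),(213,198),(226,248))]
print("book",np.mean(L+Rr,0),yaw(c(232,288,.08),c(184,60,.08)),yaw(L[-1],L[0]),yaw(Rr[0],L[0]))
im=cv2.imread("pics/top0.png");hsv=cv2.cvtColor(im,cv2.COLOR_BGR2HSV); Y,X=np.mgrid[:420,:560]
m0=(hsv[...,0]<20)&(hsv[...,1]>90)
for nm,a,b in(("fixed",150,176),("mov",192,212)):
    m=m0&(X>255)&(X<320)&(Y>=a)&(Y<b); ys,xs=np.where(m); print(nm,xs.min(),xs.max())
    for f,e in((np.min,"far"),(np.max,"near")):
        cols=np.arange(xs.min()+2,xs.max()-1); v=[f(ys[xs==x]) for x in cols]; p=np.polyfit(cols,v,1)
        z=.064
        A,B=[ray("top",x,np.polyval(p,x)+(.5 if e=="near" else -.5),z) for x in(xs.min()-.5,xs.max()+.5)]
        print(nm,e,A,B,yaw(A,B))
g=(hsv[...,0]>45)&(hsv[...,0]<75)&(hsv[...,1]>120);ys,xs=np.where(g);print("green",xs.mean(),ys.mean(),ray("top",xs.mean(),ys.mean(),.043))
r=((hsv[...,0]<8)|(hsv[...,0]>172))&(hsv[...,1]>150)&(X<230)&(Y>180);ys,xs=np.where(r);print("ball",xs.mean(),ys.mean(),ray("top",xs.mean(),ys.mean(),.096))
s=robot.read_state();print(R.from_rotvec(s["orientation"]).as_matrix())
E
```

```text
riser [ 0.4436 -0.3298  0.028 ] (np.float64(-16.401551617972334), np.float64(0.1498547124180562)) (np.float64(-16.794542066003217), np.float64(0.15148424417157602)) (np.float64(-103.85733162390693), np.float64(0.03879511504931922))
book [ 0.6    -0.2217  0.08  ] (np.float64(12.677606808414094), np.float64(0.15014074780622777)) (np.float64(13.382833861417035), np.float64(0.1009847105550882)) (np.float64(101.83043462007882), np.float64(0.038601989614545654))
fixed 264 310
fixed far [0.5769 0.0484 0.064 ] [ 0.5778 -0.0828  0.064 ] (np.float64(-89.61227992143519), np.float64(0.13125915490466064))
fixed near [0.5511 0.0478 0.064 ] [ 0.5539 -0.0833  0.064 ] (np.float64(-88.7820354012002), np.float64(0.13114440570538796))
mov 263 308
mov far [0.4617 0.0485 0.064 ] [ 0.4605 -0.0796  0.064 ] (np.float64(-90.51790050644925), np.float64(0.12805902729173613))
mov near [0.45   0.0482 0.064 ] [ 0.4495 -0.0798  0.064 ] (np.float64(-90.25064882718205), np.float64(0.1279973504538335))
green 203.1904761904762 177.16666666666666 [0.5227 0.2201 0.043 ]
ball 201.89690721649484 204.16494845360825 [0.4437 0.2096 0.096 ]
[[-0.9168  0.3993  0.    ]
 [ 0.3993  0.9168  0.    ]
 [-0.      0.     -1.    ]]
```

```bash
cat >> h.py <<'E'
def go(*ts):
    s=robot.read_state(); M=R.from_rotvec(s["orientation"]).as_matrix(); h0=np.degrees(np.arctan2(M[1,1],M[0,1]))
    print("t",round(s["t"],2),"pos",s["tool_pos"].round(4),"head",h0.round(2),"q",s["q"].round(2),"F",s["force"].round(1),"open",round(s["opening"],4),"grip",round(float(s["gripper_force"]),1))
    for x,y,z,h in ts:
        d=M.T@(np.array([x,y,z])-s["tool_pos"])*1000; print((x,y,z,h),d.round(1),"yaw",round((h0-h+180)%360-180,1))
E
python3 -c "
from h import *
go((.47,.1,.2,73.4),(.4437,-.33,.15,73.4),(.4437,-.33,.004,73.4))"
```

```text
t 1.6 pos [0.2396 0.5501 0.2187] head 66.46 q [ 1.07  0.13  1.49 -0.    1.52 -0.09] F [-0.2 -0.7 -0.8] open 0.093 grip 0.0
(0.47, 0.1, 0.2, 73.4) [-391.  -320.6   18.7] yaw -6.9
(0.4437, -0.33, 0.15, 73.4) [-538.6 -725.4   68.6] yaw -6.9
(0.4437, -0.33, 0.004, 73.4) [-538.6 -725.4  214.6] yaw -6.9
```

Emit:
{"name": "play_rows", "arguments": {"increments": "-391 -320 18 -7 -1;-391 -320 18 -7 -1;-391 -320 18 -7 -1;-391 -320 18 -7 -1;-391 -320 18 -7 -1;-391 -320 18 -7 -1;-391 -320 18 -7 -1;-391 -320 18 -7 -1;-391 -320 18 -7 -1;-539 -725 69 -7 -1;-539 -725 69 -7 -1;-539 -725 69 -7 -1;-539 -725 69 -7 -1;-539 -725 69 -7 -1;-539 -725 69 -7 -1;-539 -725 69 -7 -1;-539 -725 69 -7 -1;-539 -725 69 -7 -1;-539 -725 69 -7 -1;-539 -725 69 -7 -1", "force": 30}}

```text
t: 3.6
tool_pos: [0.4431, -0.3336, 0.1489]
orientation: [-0.458, -3.107, 0.001]
force: [-0.3, 0.8, -0.0]
opening: 0.0929
gripper_force: 0.0
```

```bash
python3 - <<'E'
from h import *
go((.4437,-.33,.004,73.4))
im=robot.read_camera("wrist"); cv2.imwrite("pics/w1.png",im)
for d in robot.landmark_of("wrist","riser_mid"): print(d)
E
```

```text
t 3.6 pos [ 0.4431 -0.3336  0.1489] head 73.24 q [-0.74  0.05  1.7  -0.    1.39 -2.02] F [-0.3  0.8 -0. ] open 0.0929 grip 0.0
(0.4437, -0.33, 0.004, 73.4) [  0.4   3.8 144.9] yaw -0.2
{'centre': [0.4445, -0.3285, 0.0127], 'conf': 0.71}
```

Emit:
{"name": "play_rows", "arguments": {"increments": "0 0 0 0 -1;0 0 50 0 -1;0 0 100 0 -1;0 0 130 0 -1;0 0 145 0 -1;0 0 146 0 -1;0 0 146 0 -1;0 0 146 0 1;0 0 146 0 1;0 0 146 0 1;0 0 146 0 1;0 0 146 0 1;0 0 146 0 1;0 0 146 0 1", "force": 40}}

```text
t: 5.1
tool_pos: [0.4442, -0.3298, 0.0036]
orientation: [-0.452, -3.109, -0.0]
force: [0.2, 0.1, 0.3]
opening: 0.0415
gripper_force: 0.0
```

```bash
python3 - <<'E'
from h import *
go((.4437,-.33,.150,73.4),(.507,-.017,.150,0),(.507,-.017,.017,0))
E
```

```text
t 5.1 pos [ 0.4442 -0.3298  0.0036] head 73.46 q [-0.73  0.22  1.8  -0.    1.12 -2.01] F [0.2 0.1 0.3] open 0.0415 grip 0.0
(0.4437, -0.33, 0.15, 73.4) [   0.4   -0.3 -146.4] yaw 0.1
(0.507, -0.017, 0.15, 0) [  28.8  317.8 -146.4] yaw 73.5
(0.507, -0.017, 0.017, 0) [ 28.8 317.8 -13.4] yaw 73.5
```

Emit:
{"name": "play_rows", "arguments": {"increments": "0 0 0 0 1;0 0 0 0 1;0 0 0 0 1;0 0 0 0 1;0 0 -20 0 1;0 0 -60 0 1;0 0 -100 0 1;0 0 -140 0 1;29 318 -147 73.5 1;29 318 -147 73.5 1;29 318 -147 73.5 1;29 318 -147 73.5 1;29 318 -147 73.5 1;29 318 -147 73.5 1;29 318 -147 73.5 1;29 318 -147 73.5 1;29 318 -147 73.5 1;29 318 -147 73.5 1;29 318 -147 73.5 1;29 318 -147 73.5 1"}}

```text
t: 7.1
tool_pos: [0.5064, -0.0166, 0.1499]
orientation: [-2.22, -2.221, 0.001]
force: [0.5, -0.1, -4.7]
opening: 0.0375
gripper_force: 40.0
```

```bash
python3 - <<'E'
from h import *
go((.507,-.017,.017,0))
im=robot.read_camera("wrist"); cv2.imwrite("pics/w2.png",im)
for q in("riser_mid","bed_center","lever_pivot"): print(q,[(d["centre"],d["conf"]) for d in robot.landmark_of("wrist",q)])
E
```

```text
t 7.1 pos [ 0.5064 -0.0166  0.1499] head 0.04 q [-0.13 -0.08  1.83  0.    1.39 -0.13] F [ 0.5 -0.1 -4.7] open 0.0375 grip 40.0
(0.507, -0.017, 0.017, 0) [ -0.4   0.8 132.9] yaw 0.0
riser_mid [([0.5063, -0.0132, 0.1631], 0.69)]
bed_center []
lever_pivot [([0.5174, 0.1001, 0.0481], 0.75)]
```

View pics/w2.png

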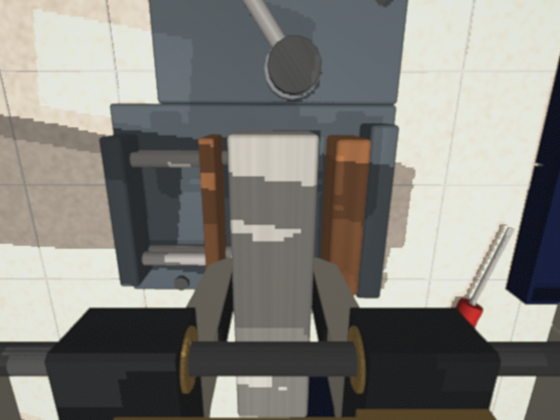

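The riser is held level between the jaws, with the moving jaw's wood at columns ~203–222 and the fixed jaw's at ~330–370. I'll compute the gap.

```bash
python3 - <<'E'
from h import *
print("cam",-cam("wrist")[1].T@cam("wrist")[2])
for n,u,v in(("mov",219,138),("mov",224,264),("movL",203,138),("fixL",330,137),("fixR",370,140),("fixR",361,294)):
    print(n,u,v,ray("wrist",u,v,.064).round(4),ray("wrist",u,v,.02).round(4))
E
```

```text
cam [0.50597987 0.06784912 0.31639879]
mov 219 138 [0.4668 0.0483 0.064 ] [0.46   0.0449 0.02  ]
mov 224 264 [ 0.466  -0.0525  0.064 ] [ 0.4591 -0.0735  0.02  ]
movL 203 138 [0.4552 0.0483 0.064 ] [0.4463 0.0449 0.02  ]
fixL 330 137 [0.5477 0.0489 0.064 ] [0.555  0.0456 0.02  ]
fixR 370 140 [0.5771 0.0468 0.064 ] [0.5894 0.0431 0.02  ]
fixR 361 294 [ 0.5804 -0.0804  0.064 ] [ 0.5934 -0.1062  0.02  ]
```

Emit:
{"name": "play_rows", "arguments": {"increments": "0 1 50 0 1;0 1 90 0 1;0 1 110 0 1;0 1 122 0 1;0 1 128 0 1;0 1 131 0 1;0 1 133 0 1;0 1 133.5 0 1;0 1 133.5 0 1;0 1 133.5 0 0;0 1 133.5 0 0;0 1 133.5 0 0;0 1 133.5 0 0;0 1 133.5 0 0"}}

```text
t: 8.7
tool_pos: [0.5081, -0.0167, 0.0174]
orientation: [2.222, 2.22, 0.0]
force: [0.0, -0.6, 0.4]
opening: 0.0467
gripper_force: 0.0
```

```bash
python3 - <<'E'
from h import *
go((.507,-.017,.017,0))
E
```

```text
t 8.7 pos [ 0.5081 -0.0167  0.0174] head -0.04 q [-0.13  0.08  1.93 -0.    1.13 -0.13] F [ 0.  -0.6  0.4] open 0.0467 grip 0.0
(0.507, -0.017, 0.017, 0) [-0.3 -1.1  0.4] yaw -0.0
```

Emit:
{"name": "play_rows", "arguments": {"increments": "0 0 -10 0 0;0 0 -30 0 0;0 0 -70 0 0;0 0 -120 0 0;0 0 -165 0 -1;0 0 -183 0 -1;-205 92.5 -183 77 -1;-205 92.5 -183 77 -1;-205 92.5 -183 77 -1;-205 92.5 -183 77 -1;-205 92.5 -183 77 -1;-205 92.5 -183 77 -1;-205 92.5 -183 77 -1;-205 92.5 -183 77 -1;-205 92.5 -183 77 -1;-205 92.5 -183 77 -1;-205 92.5 -183 77 -1;-205 92.5 -183 77 -1"}}

```text
t: 10.5
tool_pos: [0.6003, -0.2218, 0.2004]
orientation: [3.121, 0.36, 0.0]
force: [-0.3, -0.3, -0.1]
opening: 0.0933
gripper_force: 0.0
```

```bash
python3 - <<'E'
from h import *
go((.600,-.2217,.04,-77))
im=robot.read_camera("wrist"); cv2.imwrite("pics/w3.png",im)
for q in("book_mid","riser_mid"): print(q,[(d["centre"],d["conf"]) for d in robot.landmark_of("wrist",q)])
im=robot.read_camera("top"); cv2.imwrite("pics/top2.png",im)
for q in("riser_mid",): print(q,[(d["centre"],d["conf"]) for d in robot.landmark_of("top",q)])
for q in("riser_mid",):
  for d in robot.regions_of("top",q):
    ys,xs=np.where(d["pixels"]); P=np.array([ray("top",u,v,.04)[:2] for u,v in zip(xs,ys)]);w,V=np.linalg.eigh(np.cov(P.T));print(d["conf"],P.mean(0),np.sqrt(12*w),V[:,1])
E
```

```text
t 10.5 pos [ 0.6003 -0.2218  0.2004] head -76.84 q [-0.43  0.25  1.39 -0.    1.5   0.91] F [-0.3 -0.3 -0.1] open 0.0933 grip 0.0
(0.6, -0.2217, 0.04, -77) [ -0.3  -0.2 160.4] yaw 0.2
book_mid []
riser_mid [([0.5085, -0.0165, 0.0276], 0.79)]
riser_mid [([0.5104, -0.0171, 0.0238], 0.91)]
0.79 [ 0.5071791  -0.01554557] [0.0399609  0.15556101] [0.00825007 0.99996597]
0.23 [ 0.30953207 -0.47507534] [0.07415907 0.10533786] [-0.9151471  -0.40312007]
```

View pics/w3.png

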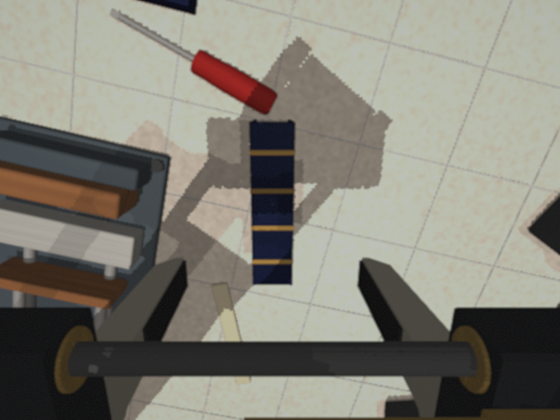

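The riser sits correctly in the press. The book is at columns 250–294, midway between the open fingers (mid ~273) and aligned with them; the awl is clear of its end. I'll grasp it.

Emit:
{"name": "play_rows", "arguments": {"increments": "0 0 40 0 -1;0 0 80 0 -1;0 0 120 0 -1;0 0 150 0 -1;0 0 160 0 -1;0 0 160 0 1;0 0 160 0 1;0 0 160 0 1;0 0 160 0 1;0 0 160 0 1;0 0 160 0 1;0 0 160 0 1;0 0 160 0 1;0 0 160 0 1;0 0 160 0 1;0 0 150 0 1;0 0 120 0 1;0 0 80 0 1;0 0 40 0 1;0 0 0 0 1", "force": 30}}

```text
t: 12.8
tool_pos: [0.5998, -0.2216, 0.2017]
orientation: [-3.121, -0.355, 0.001]
force: [0.4, -0.0, -1.8]
opening: 0.0378
gripper_force: 30.0
```

```bash
python3 - <<'E'
from h import *
go((.508,-.017,.200,0),(.508,-.017,.081,0))
E
```

```text
t 12.8 pos [ 0.5998 -0.2216  0.2017] head -77.04 q [-0.43  0.24  1.39 -0.    1.51  0.91] F [ 0.4 -0.  -1.8] open 0.0378 grip 30.0
(0.508, -0.017, 0.2, 0) [ -43.6 -220.     1.8] yaw -77.0
(0.508, -0.017, 0.081, 0) [ -43.5 -219.9  120.8] yaw -77.0
```

Emit:
{"name": "play_rows", "arguments": {"increments": "-43.5 -220 0 -77 1;-43.5 -220 0 -77 1;-43.5 -220 0 -77 1;-43.5 -220 0 -77 1;-43.5 -220 0 -77 1;-43.5 -220 0 -77 1;-43.5 -220 0 -77 1;-43.5 -220 0 -77 1;-43.5 -220 0 -77 1;-43.5 -220 0 -77 1;-43.5 -220 0 -77 1;-43.5 -220 0 -77 1;-43.5 -220 0 -77 1;-43.5 -220 0 -77 1"}}

```text
t: 14.2
tool_pos: [0.5085, -0.0172, 0.2001]
orientation: [-2.223, -2.219, 0.0]
force: [-0.2, -0.6, -2.2]
opening: 0.0377
gripper_force: 30.0
```

```bash
python3 - <<'E'
from h import *
go((.508,-.017,.081,0))
im=robot.read_camera("side"); im=im[130:330,180:400]; cv2.imwrite("pics/s3.png",cv2.resize(im,(660,600),interpolation=cv2.INTER_CUBIC))
print([(d["centre"],d["conf"]) for d in robot.landmark_of("side","book_mid")])
E
```

```text
t 14.2 pos [ 0.5085 -0.0172  0.2001] head -0.11 q [-0.13 -0.11  1.76 -0.    1.49 -0.13] F [-0.2 -0.6 -2.2] open 0.0377 grip 30.0
(0.508, -0.017, 0.081, 0) [  0.2  -0.5 119.1] yaw -0.1
[([0.171, -0.2968, 0.0378], 0.93), ([0.506, -0.0172, 0.196], 0.6)]
```

View pics/s3.png

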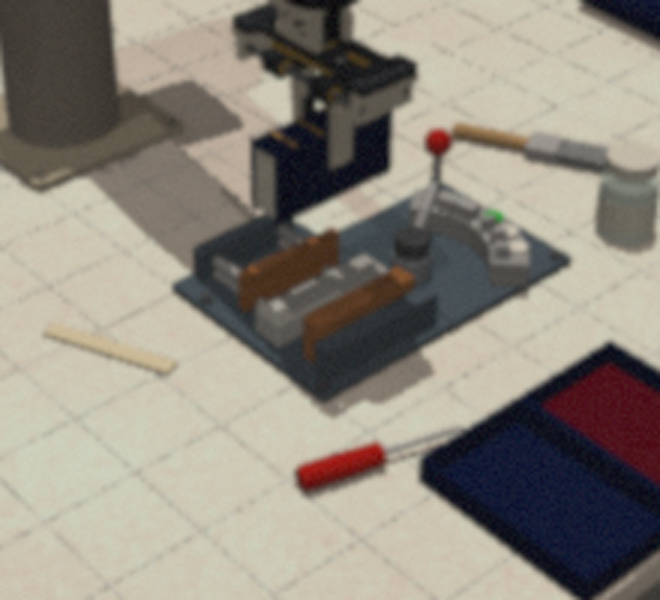

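The riser lies flat between the jaws and the book hangs level above it (crop (325,160)), so I lower it.

Emit:
{"name": "play_rows", "arguments": {"increments": "0 0 40 0 1;0 0 80 0 1;0 0 100 0 1;0 0 110 0 1;0 0 115 0 1;0 0 117 0 1;0 0 118.5 0 1;0 0 119.5 0 1;0 0 119.5 0 1;0 0 119.5 0 0.1;0 0 119.5 0 0;0 0 119.5 0 -0.1;0 0 119.5 0 -0.4;0 0 119.5 0 -0.4;0 0 119.5 0 -0.4;0 0 119.5 0 -0.4;0 0 119.5 0 -0.4"}}

```text
t: 16.0
tool_pos: [0.5085, -0.0171, 0.0806]
orientation: [-2.222, -2.221, 0.0]
force: [0.4, 0.2, -0.2]
opening: 0.0652
gripper_force: 0.0
```

```bash
python3 - <<'E'
from h import *
go((.508,-.017,.2,0),(.444,.209,.2,-53))
E
```

```text
t 16.0 pos [ 0.5085 -0.0171  0.0806] head -0.03 q [-0.13 -0.    1.89 -0.    1.26 -0.13] F [ 0.4  0.2 -0.2] open 0.0652 grip 0.0
(0.508, -0.017, 0.2, 0) [ 1.000e-01 -5.000e-01 -1.194e+02] yaw -0.0
(0.444, 0.209, 0.2, -53) [ 226.1  -64.7 -119.4] yaw 53.0
```

Emit:
{"name": "play_rows", "arguments": {"increments": "0 0 -15 0 -0.4;0 0 -50 0 -0.4;0 0 -100 0 -1;0 0 -120 0 -1;226.5 -64.5 -120 -35.5 -1;226.5 -64.5 -120 -35.5 -1;226.5 -64.5 -120 -35.5 -1;226.5 -64.5 -120 -35.5 -1;226.5 -64.5 -120 -35.5 -1;226.5 -64.5 -120 -35.5 -1;226.5 -64.5 -120 -35.5 -1;226.5 -64.5 -120 -35.5 -1;226.5 -64.5 -120 -35.5 -1;226.5 -64.5 -120 -35.5 -1"}}

```text
t: 17.4
tool_pos: [0.4447, 0.2083, 0.2008]
orientation: [1.442, 2.791, -0.0]
force: [-0.5, 0.7, -1.1]
opening: 0.0928
gripper_force: 0.0
```

```bash
python3 - <<'E'
from h import *
im=robot.read_camera("wrist"); cv2.imwrite("pics/w4.png",im)
go((.444,.209,.077,35.5))
hsv=cv2.cvtColor(im,cv2.COLOR_BGR2HSV);Y,X=np.mgrid[:420,:560];H,S=hsv[...,0],hsv[...,1]
m=(((H<8)|(H>172))&(S>150)).astype(np.uint8);k,l,s,c=cv2.connectedComponentsWithStats(m)
for i in range(1,k):
    if s[i,4]>200: print("red",s[i],c[i],ray("wrist",*c[i],.096))
for n in("wrist","top","side"):
  if n!="wrist":
    robot.read_camera(n)
  for q in("lever_ball","lever_pivot","book_mid","tab_green","bed_center"): print(n,q,[(np.round(d["centre"],4),round(d["conf"],2)) for d in robot.landmark_of(n,q)])
E
```

```text
t 17.45 pos [0.4446 0.2085 0.2007] head 35.36 q [ 0.33 -0.16  1.81 -0.    1.49 -0.28] F [ 0.2  0.2 -0.1] open 0.0932 grip 0.0
(0.444, 0.209, 0.077, 35.5) [ 8.000e-01 -1.000e-01  1.237e+02] yaw -0.1
red [ 255  196   36   36 1008] [272.79265873 213.2906746 ] [0.44266955 0.21050754 0.096     ]
wrist lever_ball [(array([0.4402, 0.2058, 0.0966]), 0.7)]
wrist lever_pivot [(array([0.519 , 0.1007, 0.0521]), 0.68)]
wrist book_mid [(array([ 0.5092, -0.0165,  0.0806]), 0.77)]
wrist tab_green [(array([0.5302, 0.2089, 0.0406]), 0.7)]
wrist bed_center [(array([0.4568, 0.1887, 0.0519]), 0.6)]
top lever_ball [(array([0.4444, 0.2052, 0.0989]), 0.62)]
top lever_pivot [(array([0.5226, 0.0995, 0.0484]), 0.68)]
top book_mid [(array([ 0.1638, -0.295 ,  0.042 ]), 0.87), (array([ 0.5131, -0.0195,  0.0806]), 0.55)]
top tab_green [(array([0.5319, 0.2082, 0.039 ]), 0.62), (array([ 7.072e-01, -1.208e-01,  1.000e-04]), 0.43)]
top bed_center [(array([ 0.5011, -0.0179,  0.0102]), 0.74)]
side lever_ball [(array([0.445 , 0.21  , 0.0952]), 0.67), (array([0.4624, 0.1893, 0.0495]), 0.58)]
side lever_pivot [(array([ 0.5098, -0.0167,  0.0776]), 0.37)]
side book_mid [(array([ 0.1704, -0.2967,  0.036 ]), 0.93), (array([ 0.512 , -0.018 ,  0.0786]), 0.83)]
side tab_green [(array([0.6084, 0.342 , 0.0016]), 0.34)]
side bed_center []
```

View pics/w4.png

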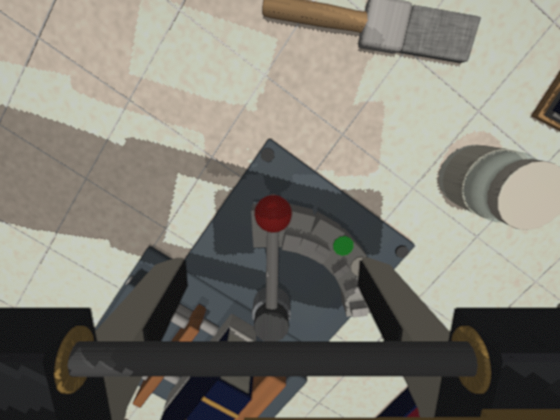

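Ball at (273,213) sits between the open fingers, the green disc is at (343,245) in the first notch, and the book stands in the press. I'll descend and grip the knob.

Emit:
{"name": "play_rows", "arguments": {"increments": "1 0 40 0 -1;1 0 80 0 -1;1 0 110 0 -1;1 0 125 0 -1;1 0 125 0 -1;1 0 125 0 1;1 0 125 0 1;1 0 125 0 1;1 0 125 0 1;1 0 125 0 1;1 0 125 0 1;1 0 125 0 1;1 0 125 0 1;1 0 125 0 1;1 0 125 0 1;1 0 125 0 1;1 0 125 0 1;1 0 125 0 1", "force": 35}}

```text
t: 20.1
tool_pos: [0.4436, 0.2102, 0.0756]
orientation: [-1.439, -2.792, -0.0]
force: [-0.5, -0.1, 0.0]
opening: 0.0308
gripper_force: 35.0
```

```bash
python3 - <<'E'
from h import *
go((.444,.209,.077,35.5))
E
```

```text
t 20.1 pos [0.4436 0.2102 0.0756] head 35.46 q [ 0.34 -0.05  1.94  0.    1.25 -0.28] F [-0.5 -0.1  0. ] open 0.0308 grip 35.0
(0.444, 0.209, 0.077, 35.5) [-1.2 -0.4 -1.4] yaw -0.0
```

Emit:
{"name": "play_rows", "arguments": {"increments": "-2 0 -6 0 1;-4 0 -11 0 1;-6.5 0 -16 0 1;-9 0 -21 0 1;-12 0 -26 0 1;-15 0 -31 0 1;-15 0 -31 0 1;-15 0 -31 0 1"}}

```text
t: 20.9
tool_pos: [0.4525, 0.1981, 0.1068]
orientation: [1.44, 2.792, 0.001]
force: [0.3, 1.6, -3.3]
opening: 0.0306
gripper_force: 35.0
```

```bash
python3 - <<'E'
from h import *
go((.444,.209,.077,35.5))
for n in("side","top"):
  robot.read_camera(n)
  for q in("lever_ball","lever_pointer"): print(n,q,[(np.round(d["centre"],4),round(d["conf"],2)) for d in robot.landmark_of(n,q)])
E
```

```text
t 20.9 pos [0.4525 0.1981 0.1068] head 35.44 q [ 0.31 -0.08  1.91  0.    1.31 -0.31] F [ 0.3  1.6 -3.3] open 0.0306 grip 35.0
(0.444, 0.209, 0.077, 35.5) [13.9 -0.6 29.8] yaw -0.1
side lever_ball [(array([0.4542, 0.1949, 0.1227]), 0.45)]
side lever_pointer [(array([0.4608, 0.1872, 0.0716]), 0.46)]
top lever_ball [(array([0.4525, 0.1959, 0.1273]), 0.58)]
top lever_pointer [(array([0.459 , 0.1876, 0.0794]), 0.68), (array([0.6103, 0.3451, 0.0013]), 0.59)]
```

Emit:
{"name": "play_rows", "arguments": {"increments": "-0.2 7.3 0 3.4 1;-0.9 14.5 0 6.9 1;-2 21.7 0 10.3 1;-3.5 28.8 0 13.8 1;-5.4 35.8 0 17.2 1;-7.8 42.6 0 20.6 1;-10.5 49.4 0 24.1 1;-13.7 55.9 0 27.5 1;-17.2 62.2 0 31 1;-21.1 68.3 0 34.4 1;-25.4 74.2 0 37.8 1;-30 79.8 0 41.3 1;-30 79.8 0 41.3 1;-30 79.8 0 41.3 1;-30 79.8 0 41.3 1"}}

```text
t: 22.7
tool_pos: [0.5339, 0.2193, 0.106]
orientation: [-2.33, -2.107, 0.003]
force: [-2.3, -4.7, -6.0]
opening: 0.0303
gripper_force: 35.0
```

```bash
python3 - <<'E'
from h import *
go((.536,.235,.077,-6))
im=robot.read_camera("wrist"); cv2.imwrite("pics/w5.png",im)
for n in("wrist","side","top"):
  if n!="wrist": robot.read_camera(n)
  for q in("lever_ball","lever_pointer","tab_green","book_mid"): print(n,q,[(np.round(d["centre"],4),round(d["conf"],2)) for d in robot.landmark_of(n,q)])
E
```

```text
t 22.7 pos [0.5339 0.2193 0.106 ] head -5.75 q [ 0.3   0.15  1.67 -0.    1.32  0.4 ] F [-2.3 -4.7 -6. ] open 0.0303 grip 35.0
(0.536, 0.235, 0.077, -6) [15.8  0.5 28.9] yaw 0.3
wrist lever_ball [(array([0.5317, 0.2189, 0.1236]), 0.76)]
wrist lever_pointer [(array([0.5354, 0.2078, 0.0718]), 0.86)]
wrist tab_green [(array([0.5287, 0.2105, 0.0414]), 0.52)]
wrist book_mid []
side lever_ball [(array([0.5328, 0.2173, 0.1259]), 0.77)]
side lever_pointer [(array([0.5379, 0.2079, 0.0771]), 0.73)]
side tab_green [(array([ 0.3061, -0.4814, -0.0031]), 0.61)]
side book_mid [(array([ 0.1716, -0.295 ,  0.0399]), 0.89), (array([ 0.5323, -0.018 ,  0.0753]), 0.77)]
top lever_ball [(array([0.533 , 0.216 , 0.1271]), 0.5)]
top lever_pointer [(array([0.5339, 0.2082, 0.0766]), 0.62)]
top tab_green [(array([ 0.5318, -0.0178,  0.0832]), 0.39)]
top book_mid [(array([ 0.1627, -0.2959,  0.0425]), 0.8), (array([ 0.5359, -0.0189,  0.0776]), 0.6)]
```

View pics/w5.png

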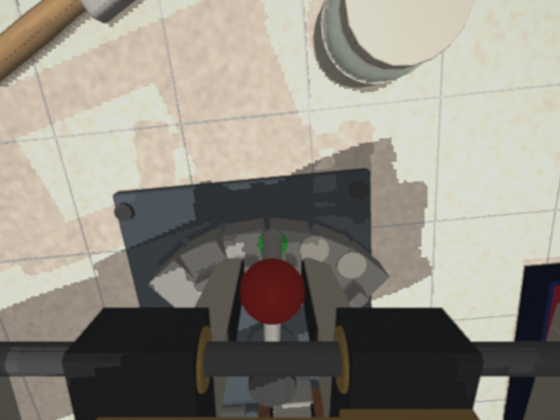

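The raised arm lies right over the green disc (green shows evenly both sides at (261,245) and (285,245)), and the pack was pushed to x≈0.534. I'll lower it.

Emit:
{"name": "play_rows", "arguments": {"increments": "3 0 5 0 1;6 0 10 0 1;8.5 0 15 0 1;11 0 20 0 1;13 0 25 0 1;15 0 31 0 1;15 0 31 0 1;15 0 31 0 1;15 0 31 0 1"}}

```text
t: 24.35
tool_pos: [0.5356, 0.2347, 0.0761]
orientation: [-2.331, -2.106, 0.001]
force: [-6.1, -2.9, 0.8]
opening: 0.0306
gripper_force: 35.0
```

```bash
python3 - <<'E'
from h import *
go((.536,.235,.077,-6))
for n in("wrist","side","top"):
  robot.read_camera(n)
  for q in("lever_ball","lever_pointer"): print(n,q,[(np.round(d["centre"],4),round(d["conf"],2)) for d in robot.landmark_of(n,q)])
E
```

```text
t 24.35 pos [0.5356 0.2347 0.0761] head -5.81 q [ 0.33  0.2   1.68 -0.    1.26  0.43] F [-6.1 -2.9  0.8] open 0.0306 grip 35.0
(0.536, 0.235, 0.077, -6) [ 0.3  0.3 -0.9] yaw 0.2
wrist lever_ball []
wrist lever_pointer []
side lever_ball [(array([0.5351, 0.2292, 0.0903]), 0.49)]
side lever_pointer [(array([0.535 , 0.211 , 0.0481]), 0.73)]
top lever_ball [(array([0.5343, 0.2306, 0.095 ]), 0.63)]
top lever_pointer [(array([0.5321, 0.2096, 0.0474]), 0.76)]
```

Emit:
{"name": "play_rows", "arguments": {"increments": "0 0 0 0 -0.3;0 0 0 0 -0.3;0 0 0 0 -0.3;0 0 0 0 -0.3;0 0 0 0 -0.3;0 0 0 0 -0.3;0 0 0 0 -0.3;0 0 -30 0 -0.3;0 0 -70 0 -0.3;0 0 -110 0 -0.3;0 0 -130 0 -0.3;-40 -150 -130 0 -0.3;-40 -150 -130 0 -0.3;-40 -150 -130 0 -0.3;-40 -150 -130 0 -0.3;-40 -150 -130 0 -0.3;-40 -150 -130 0 -0.3;-40 -150 -130 0 -0.3"}}

```text
t: 26.6
tool_pos: [0.3843, 0.2105, 0.2061]
orientation: [2.332, 2.105, 0.001]
force: [1.0, 0.6, 0.3]
opening: 0.0603
gripper_force: 0.0
```

```bash
python3 - <<'E'
from h import *
go((.536,.235,.077,-6))
for n in("wrist","side","top"):
  im=robot.read_camera(n)
  if n=="side": cv2.imwrite("pics/s6.png",cv2.resize(im[130:330,180:400],(660,600),interpolation=cv2.INTER_CUBIC))
  for q in("lever_ball","lever_pointer","tab_green","book_mid","riser_mid"): print(n,q,[(np.round(d["centre"],4),round(d["conf"],2)) for d in robot.landmark_of(n,q)])
E
```

```text
t 26.6 pos [0.3843 0.2105 0.2061] head -5.86 q [ 0.38 -0.32  1.93 -0.    1.53  0.49] F [1.  0.6 0.3] open 0.0603 grip 0.0
(0.536, 0.235, 0.077, -6) [ 39.9 148.3 129.2] yaw 0.1
wrist lever_ball [(array([0.529 , 0.2305, 0.0937]), 0.84)]
wrist lever_pointer [(array([0.5286, 0.2079, 0.0521]), 0.79)]
wrist tab_green [(array([0.5325, 0.2106, 0.0413]), 0.56)]
wrist book_mid []
wrist riser_mid []
side lever_ball [(array([0.5287, 0.2306, 0.0952]), 0.65), (array([ 0.3058, -0.4813, -0.0015]), 0.26)]
side lever_pointer [(array([0.5322, 0.2106, 0.0508]), 0.62)]
side tab_green [(array([0.5307, 0.229 , 0.0946]), 0.54)]
side book_mid [(array([ 0.5342, -0.015 ,  0.0775]), 0.85), (array([ 0.1721, -0.2968,  0.0348]), 0.82)]
side riser_mid []
top lever_ball [(array([0.5314, 0.2314, 0.0955]), 0.61)]
top lever_pointer [(array([0.5336, 0.2107, 0.0517]), 0.62)]
top tab_green []
top book_mid [(array([ 0.1684, -0.296 ,  0.0409]), 0.71), (array([ 0.5342, -0.0194,  0.0794]), 0.6)]
top riser_mid []
```

View pics/s6.png

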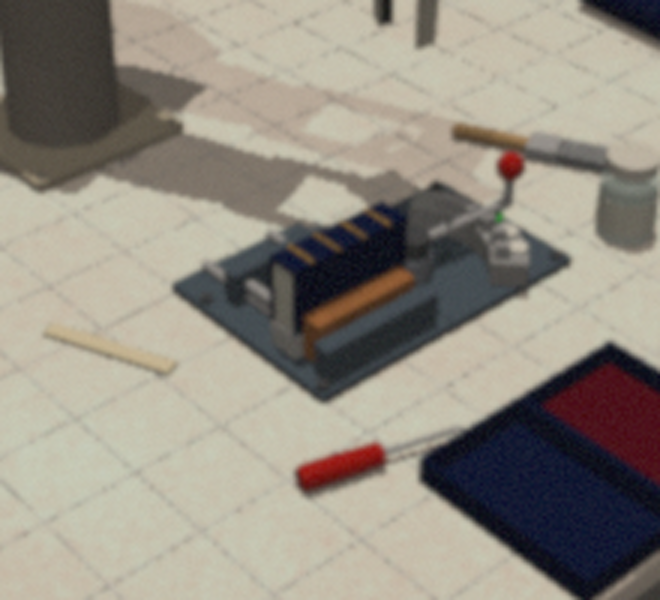

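The book stands upright on the riser against the fixed jaw (crop (340,260)), the lever is down over the green disc (crop (500,215)), and the other things are where they were. I'm handing the job in.

```bash
python3 -c "
from plant import robot
print(robot.close_job())"
```

```text
the job is handed in; nothing more can be done
None
```

The job is handed in: the riser and book are clamped in the press with the lever down in the green-disc notch, checked by camera at 26.6 s of the 72 s allowed. The hand-in call returned no verdict.

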